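Assemble the take-apart capacitor

ROBOT

A 6-joint arm with a two-finger parallel gripper is mounted at the origin on the work surface. World frame = base frame: x ahead of the robot, y to its left, z up, the work surface at z = 0. Lengths are in mm, angles in rad, forces in N, time in s.
With the tool pointing down it reaches from about 350 to 775 mm from the base axis. Payload 7.3 kg.
Tool frame: the origin (TCP) lies at the very end of the fingers, on their centre line; the grasp point (between the pads) lies 19 mm behind it; z points along the fingers, y is the line along which they close (so a half turn about z gives the same grasp; the last joint's range is limited). The gripper opens to 92 mm and grips with 3 to 60 N. Pads are 19 mm wide; open, the fingers measure 130 mm over their backs; the gripper's body (75 mm by 190 mm) begins 47 mm behind the grasp point.
Start: joints at [0.968, 0.342, 1.524, -0, 1.275, -0.146], TCP at [231.555, 471.197, 226.741] pointing down, gripper open.
Joint ranges: [-2.53, 2.53], [-0.77, 2.02], [0.04, 2.7], [-1, 4.14], [0.28, 2.66], [-3.11, 3.11]. Speed limits (rad/s): [2.57, 2.57, 3.14, 3.14, 3.14, 3.14].

INTERFACE

Orientations are given as [roll, pitch, yaw] about the fixed x, y, z axes, in that order (R = Rz(yaw) Ry(pitch) Rx(roll)).
In Python, from plant import bot gives the robot as it stands.
- The arm moves only by the tool send_rows, never from a script. Its argument "rows" is a list of rows, each an object of numbers: "x", "y", "z": the shift along the tool's x, y, z in units of 0.2 m (1.0 is 0.2 m); "ax", "ay", "az": the turn, a rotation vector about the tool's x, y, z in units of 60 degrees (1.0 is 60 degrees); "jaw": the opening, from -1 (shut) to 1 (fully open), so that 0 is half open. In form: [{"x": .., "y": .., "z": .., "ax": .., "ay": .., "az": .., "jaw": ..}, ...]. A call has exactly 10 rows; each row is the pose to reach, as a shift and turn from the pose commanded when the call began, along the tool's axes at that moment; what a row does not reach only later rows make up. A row lasts 1/8 s, in which the tool goes at most 62.5 mm and 10.7 degrees, less where a joint would pass 70% of its speed; a pose out of reach is approached as far as the arm can. A call with a number of a shift or a turn outside -1 to 1 is refused whole. A call with a gripper value outside its range is refused whole. The fingers move at their own pace and stop on an object; the grip force is fixed at half the most. Time passes only in rows, so rows that repeat a pose let the fingers close, or fill a call up. It gives the time, the measured TCP pose, the force, the opening and the grip force at its end, in the units of the state.
- bot.get_obs(): the state, without advancing time (a new reading comes with each control period).
- bot.capture(name): name is "scene" or "top" or "wrist"; returns (picture, depth): 400x640x3 uint8, red, green, blue; 400x640 float32, mm along the optical axis (not along the pixel's ray), 0 where there is no reading.
- bot.camera_model(name): a dict with "vertical_fov" (degrees; the focal length in pixels is half the picture's height over the tangent of half this angle, whatever the lens; pixels are square), "cx", "cy" (the principal point, pixels), "k1" (the pictures are not rectified: a ray, as slopes to the right and down, at radius r is drawn at 1 + k1 r^2 times it, then the intrinsics apply), "R" (3x3) and "t" (3): a world point X has camera coordinates R X + t; the wrist camera has in their place "T_tool_cam" (4x4, takes a point from camera to tool coordinates, whose origin is the TCP and whose axes are the flange's). Camera axes: x right, y down, z forward; pixel columns grow to the right and rows downward; lengths in mm; the calibration is good to about 2 mm. A picture is of the moment at which its call begins: read the wrist's pose just before it. camera_model takes no time and is no camera call.
- bot.close_job(): hands the job in; it is judged then, once.
The state is a dict: "time": time; "joint_positions": joint angles; "dq": joint speeds; "tau": joint torques, N m; "tool_pos": TCP position; "tcp_rot": TCP orientation; "contact_force": force on the tool from outside, world axes, zero at the start; "moment": the same for the moment, N m; "grip_width": finger opening in mm; "finger_force": force on a finger pad.
Only numpy, scipy, OpenCV 4.12 (cv2) and the standard library are available. Lean on these libraries where they do the work, as an engineer would, in place of code of your own. Each camera call takes 0.05 s, during which the arm holds its last target. There are 200 camera calls.

TASK

Put the take-apart capacitor together on the round wooden stand, from the outside in: first set the metal can upright in the middle of the stand, then stand the white jar in the can, then the brass electrode in the jar, knob up, and last lay the grey ring lid over the electrode's knob so that it lies flat on the jar's rim. Lower each part into place rather than dropping it, let go of everything, and leave the terminal block, the knife switch and the compass where they are.

Things in the scene. Friction and masses are not known exactly. Their poses are not given: they have to be found in the camera images.
- stand_top (a point): Fixed round wooden stand, a flat disc 100 mm across and 16 mm high. The point is the centre of its top face, 16 mm above the bench; z up.
- can_mid (a point): Loose open aluminium can, upright, mouth up: the widest and lowest of the cups. 68 mm outside diameter, 63 mm inside, 50 mm high, floor 3 mm thick; 0.12 kg. The point is on its axis half-way up, 25 mm above its underside; its z axis points up. It starts on the bench.
- jar_mid (a point): Loose tall open white plastic jar, standing mouth up on the bench; outside 48 mm, inside 42 mm across, 105 mm high, floor 4 mm thick; 0.10 kg. Point: on its axis half-way up, 52.5 mm above its underside; z up. Standing in the can it rises 58 mm above the can's rim with 7.5 mm play all round, too little for a finger: hold it by its upper part.
- electrode_mid (a point): Loose brass electrode, standing on the bench, 140 mm high: a solid cylinder 28 mm across and 60 mm high, a thin rod 7 mm across, and at the top a round grip knob 14 mm across, 20 mm high. 0.16 kg. Point: on its axis 70 mm above its underside and 70 mm below the knob's top; z up. In the jar, the knob's underside is 19 mm above the jar's rim.
- lid_mid (a point): Loose grey plastic ring lid, 62 mm across, hole 28 mm, 14 mm thick, flat on the bench, both faces alike; 0.05 kg. Point: middle of the hole, half-way up, 7 mm above its underside; z is the ring's axis. On the jar's rim, rod and knob pass through the hole, the knob's top 25 mm above the lid. The electrode has up to 7 mm play in the jar: mind where its knob stands.
- terminal_block: Bystander, not to be moved: grey block 60 x 90 x 30 mm with a red and a black screw terminal on top (54 mm high in all), loose. Origin: centre of its underside; y along its length.
- knife_switch: Bystander, not to be moved: white ceramic base 50 x 100 x 14 mm with copper contacts and blade and a black handle (33 mm high in all, the handle overhangs one end by 20 mm), loose. Origin: centre of its underside; y along its length.
- compass: Bystander, not to be moved: flat round brass compass 64 mm across, 14 mm high, loose. Origin: centre of its underside.
Things that resemble listed ones, but are neither listed nor needed, are in the scene too. Leave any green or turquoise look-alike of the part that bears jar_mid alone. Of the things that look like the part that bears electrode_mid, take the one that is farthest to the robot's left at the start.

How it is judged:
By the outcome, as a careful person would: the job done as asked, in the order asked, and still so for the second after the job is handed in, with the robot touching nothing.
It also fails if it takes over 118 s, if anything falls off the work surface, if the arm or the gripper's body presses on something with over 40 N, if the wrist force passes 120 N, or if a joint passes its speed limit or range.

## Working session

There is one attempt and no reset: what is moved stays moved. The work goes in short steps, Python scripts to look and compute and a tool call to move; the robot and the scene stay as the last step left them, time stands still between calls to the robot, and variables do not carry over. Pictures are saved under pics/ and viewed, at most 14 in all, crops included, and the job is handed in when it is done.

Besides the shell and the picture viewer there is one more tool, called after "Emit:" as a command line: name --argument value ..., lists and objects as JSON in quotes. send_rows: Moves the arm, as the interface text tells. Its arguments: {"type":"object","properties":{"rows":{"type":"array","items":{"type":"object","properties":{"x":{"type":"number","minimum":-1,"maximum":1},"y":{"type":"number","minimum":-1,"maximum":1},"z":{"type":"number","minimum":-1,"maximum":1},"ax":{"type":"number","minimum":-1,"maximum":1},"ay":{"type":"number","minimum":-1,"maximum":1},"az":{"type":"number","minimum":-1,"maximum":1},"jaw":{"type":"number"}}}}},"required":["rows"]}

```bash
mkdir -p pics; ls
python3 - <<'E'
from plant import bot
import cv2,numpy as np,pickle
d={}
for n in ("scene","top"):
    p,z=bot.capture(n); m=bot.camera_model(n); d[n]=(p,z,m)
    cv2.imwrite(f"pics/{n}0.png",p[:,:,::-1]); print(n,m)
pickle.dump(d,open("cap0.pkl","wb"))
print(bot.camera_model("wrist")); print(bot.get_obs())
E
```

```text
pics
scene {'vertical_fov': 55.04339597421958, 'cx': 316.9992184851227, 'cy': 201.74518641137684, 'k1': 0.01978625451370436, 'R': array([[ 0.527002  ,  0.84955799,  0.02280611],
       [ 0.51162501, -0.29571771, -0.80671611],
       [-0.67860794,  0.43680918, -0.59049894]]), 't': array([-256.13933446, -233.0291899 , 1304.32738115])}
top {'vertical_fov': 50.36186035639243, 'cx': 324.2402152297996, 'cy': 203.70487594559378, 'k1': -0.08056923781986755, 'R': array([[-0.01618092, -0.99939083, -0.03092162],
       [-0.98145843,  0.02178268, -0.19043336],
       [ 0.19099091,  0.0272669 , -0.98121302]]), 't': array([ -26.38624523,  562.2036726 , 1131.69224144])}
{'vertical_fov': 68.91635848956842, 'cx': 321.97852615875183, 'cy': 198.6500426367223, 'k1': -0.03391620563968632, 'T_tool_cam': array([[-1.02467661e-03, -9.68424959e-01, -2.49303125e-01,
         6.67284442e+01],
       [ 9.99999475e-01, -9.89474164e-04, -2.66521302e-04,
         8.68651260e-01],
       [ 1.14268799e-05, -2.49303267e-01,  9.68425465e-01,
        -1.58210367e+02],
       [ 0.00000000e+00,  0.00000000e+00,  0.00000000e+00,
         1.00000000e+00]])}
{'time': 0.1, 'joint_positions': array([ 9.68025769e-01,  3.42665913e-01,  1.52492364e+00, -2.11658798e-05,
        1.27541915e+00, -1.45993985e-01]), 'dq': array([ 8.98264672e-04, -2.48590873e-03, -3.66398211e-03,  2.64595759e-04,
        1.32257551e-03, -5.50509757e-05]), 'tau': array([ 1.40511376e-03, -4.32002878e+01, -2.44694817e+01,  7.19459332e-02,
        5.24444610e-02, -4.60434251e-05]), 'tool_pos': array([231.32537842, 470.87552222, 226.10704029]), 'tcp_rot': array([-3.14018871e+00, -1.85977229e-04,  2.68482213e+00]), 'contact_force': array([-0.85173559, -0.1242372 , -0.29402134]), 'moment': array([ 0.01387677, -0.03277671,  0.01350848]), 'finger_force': 0.0, 'grip_width': 91.9574557636999}
```

View pics/top0.png

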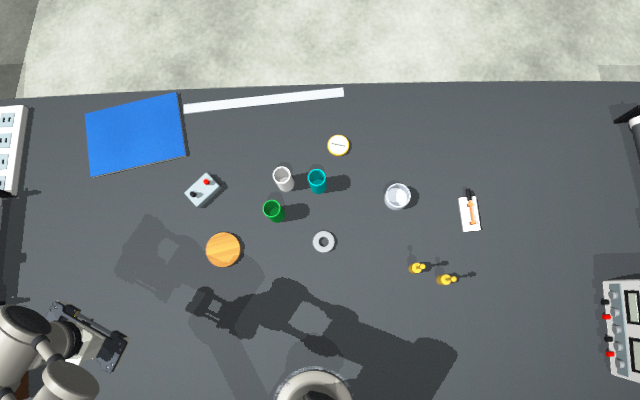

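View pics/scene0.png

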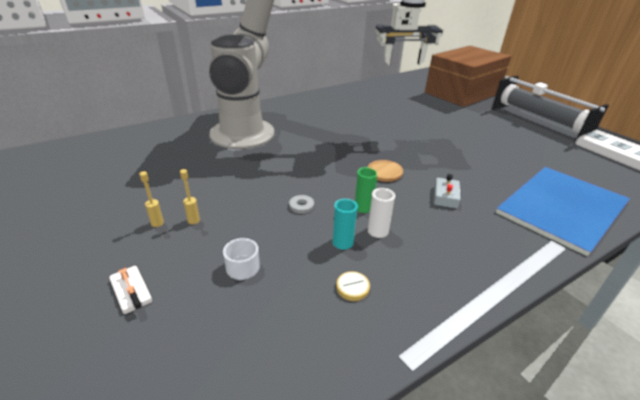

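The top view shows the stand (223,250), can (398,196), white jar (284,178), lid (324,242) and the left electrode (417,268). The look-alikes are the teal jar (317,180), the green jar (273,210) and the right electrode (447,280).

```bash
cat > h.py <<'E'
import numpy as np,cv2
from scipy.optimize import least_squares
from scipy.spatial.transform import Rotation as Ro
def slopes(m,u,v,h=400):
    f=h/2/np.tan(np.radians(m["vertical_fov"])/2)
    x=(np.asarray(u,float)-m["cx"])/f; y=(np.asarray(v,float)-m["cy"])/f
    X,Y=x.copy(),y.copy()
    for _ in range(8):
        s=1+m["k1"]*(X*X+Y*Y); X,Y=x/s,y/s
    return np.stack([X,Y,np.ones_like(X)],-1)
def pose(m,o=None):
    """camera->world R,t"""
    if "R" in m: return m["R"].T,-m["R"].T@m["t"]
    Rt=Ro.from_euler("xyz",o["tcp_rot"]).as_matrix(); T=m["T_tool_cam"]
    return Rt@T[:3,:3],Rt@T[:3,3]+o["tool_pos"]
def cloud(z,m,o=None):
    v,u=np.mgrid[0:400,0:640]; R,t=pose(m,o)
    P=(slopes(m,u,v)*z[...,None])@R.T+t; P[z<=0]=np.nan
    return P
def onplane(m,u,v,zw,o=None):
    R,t=pose(m,o); d=slopes(m,u,v)@R.T
    return t+d*((zw-t[2])/d[...,2])[...,None]
def circ(xy,r=None):
    c=xy.mean(0)
    if r: return least_squares(lambda p:np.hypot(*(xy-p).T)-r,c,loss="soft_l1",f_scale=1.5).x
    return least_squares(lambda p:np.hypot(*(xy-p[:2]).T)-p[2],[*c,20],loss="soft_l1",f_scale=1.5).x
E
python3 - <<'E'
from h import *; import pickle
d=pickle.load(open("cap0.pkl","rb"))
P={n:cloud(d[n][1],d[n][2]) for n in d}
m=d["top"][2]
print("bench z", [np.nanmedian(P[n][150:300,250:400,2]) for n in P])
for nm,u,v,zt,rr in [("stand",223,250,16,60),("can",398,196,50,45),("jar",284,175,105,32),("green",273,207,105,32),("teal",317,176,105,32),("elec",417,268,140,30),("elec2",447,280,140,30),("lid",324,242,14,40),("term",203,190,30,55),("comp",338,145,14,40),("switch",470,213,14,70)]:
    c=onplane(m,u,v,zt)
    for n in P:
        Q=P[n].reshape(-1,3); C=d[n][0].reshape(-1,3)
        k=(np.hypot(*(Q[:,:2]-c[:2]).T)<rr)&(Q[:,2]>6); q=Q[k]
        if len(q)==0: print(nm,n,"none");continue
        top=q[q[:,2]>np.percentile(q[:,2],99)-6][:,:2]
        mid=(top.min(0)+top.max(0))/2
        print(nm,n,c[:2].round(),"n",len(q),"z",np.percentile(q[:,2],[50,99]).round(),"topmid",mid.round(1),"ext",np.ptp(top,0).round(),"allext",q[:,:2].min(0).round(),q[:,:2].max(0).round(), "circ",circ(top).round(1))
E
```

```text
bench z [np.float64(0.9845345678317017), np.float64(0.7211004121403448)]
stand scene [441. 255.] n 502 z [16. 19.] topmid [442.6 260.5] ext [102.  94.] allext [391. 214.] [494. 307.] circ [446.  261.3  34.4]
stand top [441. 255.] n 951 z [16. 22.] topmid [443.7 256.6] ext [97. 96.] allext [393. 205.] [493. 305.] circ [442.9 256.6  34.2]
can scene [ 580. -244.] n 1046 z [31. 51.] topmid [ 582.5 -243.5] ext [69. 67.] allext [ 548. -277.] [ 617. -210.] circ [ 582.2 -243.5   32.3]
can top [ 580. -244.] n 284 z [30. 54.] topmid [ 583.8 -242.7] ext [67. 65.] allext [ 548. -285.] [ 617. -210.] circ [ 583.  -243.2   32. ]
jar scene [633.  69.] n 939 z [ 72. 106.] topmid [634.8  77.3] ext [47. 46.] allext [611.  53.] [659. 101.] circ [634.2  77.8  22.4]
jar top [633.  69.] n 356 z [ 68. 108.] topmid [635.4  76. ] ext [48. 47.] allext [611.  52.] [659. 100.] circ [634.9  76.   22.5]
green scene [546.  99.] n 759 z [ 74. 106.] topmid [542.  104.7] ext [49. 47.] allext [518.  80.] [568. 128.] circ [543.  104.5  22.2]
green top [546.  99.] n 316 z [ 68. 109.] topmid [544.  102.6] ext [46. 46.] al
[... 1285 characters left out ...]
28.8]
term top [615. 315.] n 674 z [31. 56.] topmid [618.6 320.7] ext [52. 51.] allext [566. 271.] [668. 369.] circ [624.3 326.6  27.8]
comp scene [746. -80.] n 706 z [15. 18.] topmid [746.4 -77.7] ext [63. 65.] allext [ 715. -110.] [778. -45.] circ [747.3 -78.7  22.7]
comp top [746. -80.] n 358 z [15. 21.] topmid [746.8 -79.8] ext [60. 59.] allext [ 708. -115.] [777. -41.] circ [745.  -80.3  21.5]
switch scene [ 533. -453.] n 1177 z [14. 34.] topmid [ 550.2 -450.6] ext [103.  21.] allext [ 480. -479.] [ 602. -423.] circ [ 1092.7 -6747.2  6319.7]
switch top [ 533. -453.] n 656 z [15. 36.] topmid [ 551.5 -449.8] ext [101.  20.] allext [ 473. -488.] [ 602. -411.] circ [  734.4 -2756.3  2314.4]
```

Emit:
send_rows --rows '[{"x":-0.1,"y":-0.1,"az":-0.1},{"x":-0.25,"y":-0.3,"az":-0.25},{"x":-0.45,"y":-0.5,"az":-0.4362},{"x":-0.65,"y":-0.7,"az":-0.4362},{"x":-0.71,"y":-0.77,"az":-0.4362},{"x":-0.71,"y":-0.77,"az":-0.4362},{"x":-0.71,"y":-0.77,"az":-0.4362},{"x":-0.71,"y":-0.77,"az":-0.4362},{"x":-0.71,"y":-0.77,"az":-0.4362},{"x":-0.71,"y":-0.77,"az":-0.4362}]'

```text
schema error: expected keys x, y, z, ax, ay, az, jaw
```

Emit:
send_rows --rows '[{"x":-0.1,"y":-0.1,"z":0,"ax":0,"ay":0,"az":-0.1,"jaw":1},{"x":-0.25,"y":-0.3,"z":0,"ax":0,"ay":0,"az":-0.25,"jaw":1},{"x":-0.45,"y":-0.5,"z":0,"ax":0,"ay":0,"az":-0.4362,"jaw":1},{"x":-0.65,"y":-0.7,"z":0,"ax":0,"ay":0,"az":-0.4362,"jaw":1},{"x":-0.71,"y":-0.77,"z":0,"ax":0,"ay":0,"az":-0.4362,"jaw":1},{"x":-0.71,"y":-0.77,"z":0,"ax":0,"ay":0,"az":-0.4362,"jaw":1},{"x":-0.71,"y":-0.77,"z":0,"ax":0,"ay":0,"az":-0.4362,"jaw":1},{"x":-0.71,"y":-0.77,"z":0,"ax":0,"ay":0,"az":-0.4362,"jaw":1},{"x":-0.71,"y":-0.77,"z":0,"ax":0,"ay":0,"az":-0.4362,"jaw":1},{"x":-0.71,"y":-0.77,"z":0,"ax":0,"ay":0,"az":-0.4362,"jaw":1}]'

```text
time: 1.35
tool_pos: [290.9, 270.7, 226.6]
tcp_rot: [-3.142, -0.0, -3.141]
contact_force: [-0.1, 0.2, -0.3]
grip_width: 92.2
finger_force: 0.0
```

Emit:
send_rows --rows '[{"x":-0.08,"y":-0.15,"z":0,"ax":0,"ay":0,"az":0,"jaw":1},{"x":-0.2,"y":-0.4,"z":0,"ax":0,"ay":0,"az":0,"jaw":1},{"x":-0.35,"y":-0.65,"z":0,"ax":0,"ay":0,"az":0,"jaw":1},{"x":-0.45,"y":-0.9,"z":0,"ax":0,"ay":0,"az":0,"jaw":1},{"x":-0.5,"y":-1,"z":0,"ax":0,"ay":0,"az":0,"jaw":1},{"x":-0.5,"y":-1,"z":0,"ax":0,"ay":0,"az":0,"jaw":1},{"x":-0.5,"y":-1,"z":0,"ax":0,"ay":0,"az":0,"jaw":1},{"x":-0.5,"y":-1,"z":0,"ax":0,"ay":0,"az":0,"jaw":1},{"x":-0.5,"y":-1,"z":0,"ax":0,"ay":0,"az":0,"jaw":1},{"x":-0.5,"y":-1,"z":0,"ax":0,"ay":0,"az":0,"jaw":1}]'

```text
time: 2.6
tool_pos: [390.9, 70.8, 226.8]
tcp_rot: [3.142, 0.0, -3.141]
contact_force: [0.0, 0.5, -0.3]
grip_width: 91.4
finger_force: 0.0
```

Emit:
send_rows --rows '[{"x":-0.08,"y":-0.15,"z":0,"ax":0,"ay":0,"az":0,"jaw":1},{"x":-0.2,"y":-0.4,"z":0,"ax":0,"ay":0,"az":0,"jaw":1},{"x":-0.35,"y":-0.65,"z":0,"ax":0,"ay":0,"az":0,"jaw":1},{"x":-0.45,"y":-0.9,"z":0,"ax":0,"ay":0,"az":0,"jaw":1},{"x":-0.5,"y":-1,"z":0,"ax":0,"ay":0,"az":0,"jaw":1},{"x":-0.5,"y":-1,"z":0,"ax":0,"ay":0,"az":0,"jaw":1},{"x":-0.5,"y":-1,"z":0,"ax":0,"ay":0,"az":0,"jaw":1},{"x":-0.5,"y":-1,"z":0,"ax":0,"ay":0,"az":0,"jaw":1},{"x":-0.5,"y":-1,"z":0,"ax":0,"ay":0,"az":0,"jaw":1},{"x":-0.5,"y":-1,"z":0,"ax":0,"ay":0,"az":0,"jaw":1}]'

```text
time: 3.85
tool_pos: [491.0, -129.2, 226.9]
tcp_rot: [-3.142, 0.0, -3.141]
contact_force: [-1.0, -0.8, -0.5]
grip_width: 91.7
finger_force: 0.0
```

Emit:
send_rows --rows '[{"x":-0.1,"y":-0.1,"z":0,"ax":0,"ay":0,"az":0,"jaw":1},{"x":-0.2,"y":-0.25,"z":0.05,"ax":0,"ay":0,"az":0,"jaw":1},{"x":-0.35,"y":-0.45,"z":0.15,"ax":0,"ay":0,"az":0,"jaw":1},{"x":-0.46,"y":-0.567,"z":0.3,"ax":0,"ay":0,"az":0,"jaw":1},{"x":-0.46,"y":-0.567,"z":0.45,"ax":0,"ay":0,"az":0,"jaw":1},{"x":-0.46,"y":-0.567,"z":0.55,"ax":0,"ay":0,"az":0,"jaw":1},{"x":-0.46,"y":-0.567,"z":0.63,"ax":0,"ay":0,"az":0,"jaw":1},{"x":-0.46,"y":-0.567,"z":0.63,"ax":0,"ay":0,"az":0,"jaw":1},{"x":-0.46,"y":-0.567,"z":0.63,"ax":0,"ay":0,"az":0,"jaw":1},{"x":-0.46,"y":-0.567,"z":0.63,"ax":0,"ay":0,"az":0,"jaw":1}]'

```text
time: 5.1
tool_pos: [583.6, -243.3, 101.9]
tcp_rot: [-3.141, 0.002, -3.142]
contact_force: [-0.2, 0.8, -0.2]
grip_width: 91.7
finger_force: 0.0
```

Run:
```python
from h import *; from plant import bot
o=bot.get_obs(); p,z=bot.capture("wrist"); cv2.imwrite("pics/w1.png",p[:,:,::-1])
Q=cloud(z,bot.camera_model("wrist"),o).reshape(-1,3)
print(o["tool_pos"],np.nanpercentile(Q[:,2],[5,50,95]))
q=Q[(np.hypot(Q[:,0]-583,Q[:,1]+243)<45)&(abs(Q[:,2]-50)<4)]
print(len(q),q.min(0),q.max(0),circ(q[:,:2]))
```

```text
[ 583.62516183 -243.27974726  101.88521954] [ -0.72500852   1.14758393 211.60654303]
990 [ 547.33181716 -276.0234052    46.00785388] [ 612.80020265 -209.33966108   52.64801922] [ 580.54863971 -242.92248839   32.05869421]
```

View pics/w1.png

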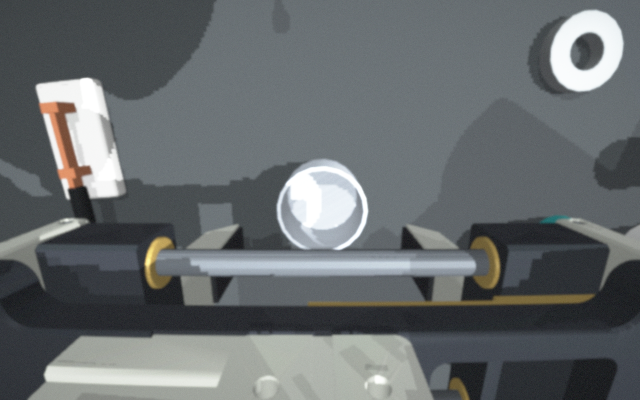

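The wrist view shows the can centred between the open fingers, with its rim at about (322,205). I'll descend and grip.

Emit:
send_rows --rows '[{"x":0.004,"y":0,"z":0.1,"ax":0,"ay":0,"az":0,"jaw":1},{"x":0.004,"y":0,"z":0.2,"ax":0,"ay":0,"az":0,"jaw":1},{"x":0.004,"y":0,"z":0.3,"ax":0,"ay":0,"az":0,"jaw":1},{"x":0.004,"y":0,"z":0.38,"ax":0,"ay":0,"az":0,"jaw":1},{"x":0.004,"y":0,"z":0.43,"ax":0,"ay":0,"az":0,"jaw":1},{"x":0.004,"y":0,"z":0.43,"ax":0,"ay":0,"az":0,"jaw":1},{"x":0.004,"y":0,"z":0.43,"ax":0,"ay":0,"az":0,"jaw":0.3},{"x":0.004,"y":0,"z":0.43,"ax":0,"ay":0,"az":0,"jaw":0.3},{"x":0.004,"y":0,"z":0.43,"ax":0,"ay":0,"az":0,"jaw":0.3},{"x":0.004,"y":0,"z":0.43,"ax":0,"ay":0,"az":0,"jaw":0.3}]'

```text
time: 6.4
tool_pos: [582.6, -243.2, 15.3]
tcp_rot: [-3.141, 0.001, -3.142]
contact_force: [0.1, 0.2, 3.1]
grip_width: 69.0
finger_force: 30.0
```

Emit:
send_rows --rows '[{"x":0,"y":0,"z":-0.03,"ax":0,"ay":0,"az":0,"jaw":0.3},{"x":0,"y":0,"z":-0.1,"ax":0,"ay":0,"az":0,"jaw":0.3},{"x":0,"y":0,"z":-0.2,"ax":0,"ay":0,"az":0,"jaw":0.3},{"x":0,"y":0,"z":-0.35,"ax":0,"ay":0,"az":0,"jaw":0.3},{"x":0,"y":0.05,"z":-0.5,"ax":0,"ay":0,"az":0,"jaw":0.3},{"x":0,"y":0.15,"z":-0.63,"ax":0,"ay":0,"az":0,"jaw":0.3},{"x":0.05,"y":0.3,"z":-0.7,"ax":0,"ay":0,"az":0,"jaw":0.3},{"x":0.1,"y":0.45,"z":-0.7,"ax":0,"ay":0,"az":0,"jaw":0.3},{"x":0.15,"y":0.6,"z":-0.7,"ax":0,"ay":0,"az":0,"jaw":0.3},{"x":0.2,"y":0.75,"z":-0.7,"ax":0,"ay":0,"az":0,"jaw":0.3}]'

```text
time: 7.65
tool_pos: [541.9, -92.1, 155.7]
tcp_rot: [-3.141, 0.001, 3.141]
contact_force: [0.2, 0.1, -1.1]
grip_width: 68.5
finger_force: 30.0
```

Emit:
send_rows --rows '[{"x":0.04,"y":0.1,"z":0,"ax":0,"ay":0,"az":0,"jaw":0.3},{"x":0.08,"y":0.2,"z":0,"ax":0,"ay":0,"az":0,"jaw":0.3},{"x":0.12,"y":0.3,"z":0,"ax":0,"ay":0,"az":0,"jaw":0.3},{"x":0.16,"y":0.4,"z":0,"ax":0,"ay":0,"az":0,"jaw":0.3},{"x":0.2,"y":0.5,"z":0,"ax":0,"ay":0,"az":0,"jaw":0.3},{"x":0.25,"y":0.6,"z":0,"ax":0,"ay":0,"az":0,"jaw":0.3},{"x":0.3,"y":0.7,"z":0,"ax":0,"ay":0,"az":0,"jaw":0.3},{"x":0.35,"y":0.8,"z":0,"ax":0,"ay":0,"az":0,"jaw":0.3},{"x":0.4,"y":0.9,"z":0,"ax":0,"ay":0,"az":0,"jaw":0.3},{"x":0.45,"y":1,"z":0,"ax":0,"ay":0,"az":0,"jaw":0.3}]'

```text
time: 8.9
tool_pos: [451.6, 108.2, 154.8]
tcp_rot: [3.141, 0.0, -3.141]
contact_force: [0.3, 0.7, -1.9]
grip_width: 68.0
finger_force: 30.0
```

Emit:
send_rows --rows '[{"x":0.01,"y":0.1,"z":0,"ax":0,"ay":0,"az":0,"jaw":0.3},{"x":0.02,"y":0.25,"z":0,"ax":0,"ay":0,"az":0,"jaw":0.3},{"x":0.03,"y":0.4,"z":0,"ax":0,"ay":0,"az":0,"jaw":0.3},{"x":0.04,"y":0.55,"z":0,"ax":0,"ay":0,"az":0,"jaw":0.3},{"x":0.0475,"y":0.68,"z":0.1,"ax":0,"ay":0,"az":0,"jaw":0.3},{"x":0.0475,"y":0.76,"z":0.2,"ax":0,"ay":0,"az":0,"jaw":0.3},{"x":0.0475,"y":0.76,"z":0.3,"ax":0,"ay":0,"az":0,"jaw":0.3},{"x":0.0475,"y":0.76,"z":0.4,"ax":0,"ay":0,"az":0,"jaw":0.3},{"x":0.0475,"y":0.76,"z":0.45,"ax":0,"ay":0,"az":0,"jaw":0.3},{"x":0.0475,"y":0.76,"z":0.45,"ax":0,"ay":0,"az":0,"jaw":0.3}]'

```text
time: 10.15
tool_pos: [442.3, 259.0, 64.4]
tcp_rot: [-3.141, -0.001, -3.142]
contact_force: [0.4, -0.4, -1.2]
grip_width: 68.2
finger_force: 30.0
```

```bash
cat > look.py <<'E'
# look.py tag x y r zlo zhi R : top-band centre seen by both fixed cameras
import sys; from h import *; from plant import bot
tag=sys.argv[1]; a=np.array(sys.argv[2:],float).reshape(-1,5)
for n in ("scene","top"):
    p,z=bot.capture(n); m=bot.camera_model(n); cv2.imwrite(f"pics/{tag}_{n}.png",p[:,:,::-1])
    Q=cloud(z,m).reshape(-1,3)
    for x,y,r,lo,hi in a:
        q=Q[(np.hypot(Q[:,0]-x,Q[:,1]-y)<r)&(Q[:,2]>lo)&(Q[:,2]<hi)]
        if len(q)>5: print(n,(lo,hi),len(q),"mid",((q.min(0)+q.max(0))/2).round(1)[:2],"ext",np.ptp(q,0).round(),"circ",circ(q[:,:2]).round(1),"zmed",np.median(q[:,2]).round(1))
        else: print(n,(lo,hi),"none")
E
python3 look.py can1 443 259 60 11 22; python3 -c "
import cv2;a=cv2.imread('pics/can1_scene.png')[100:250,310:490];b=cv2.imread('pics/can1_top.png')[180:300,150:300]
cv2.imwrite('pics/c1.png',cv2.hconcat([cv2.resize(a,(480,400)),cv2.resize(b,(320,400))]))"
```

```text
scene (np.float64(11.0), np.float64(22.0)) 424 mid [442.9 261.1] ext [101.  95.   8.] circ [451.5 256.8  32.9] zmed 16.5
top (np.float64(11.0), np.float64(22.0)) 156 mid [406.4 254.7] ext [22. 81.  9.] circ [468.9 257.4  66. ] zmed 16.0
```

View pics/c1.png

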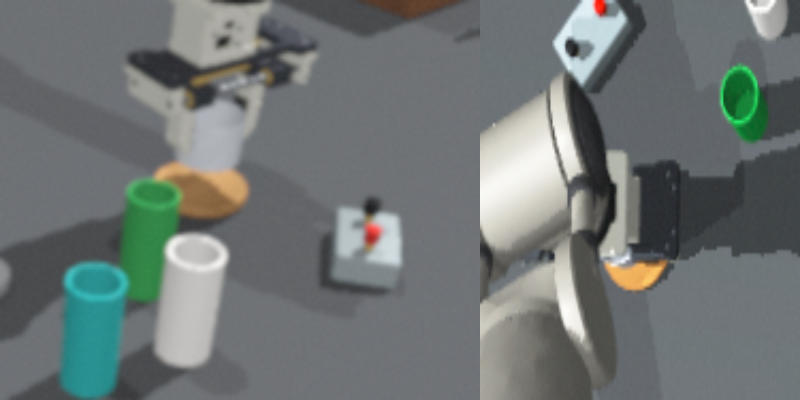

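The can is upright in the gripper, hanging over the stand. I'll lower it.

Emit:
send_rows --rows '[{"x":0,"y":0,"z":0.03,"ax":0,"ay":0,"az":0,"jaw":0.3},{"x":0,"y":0,"z":0.06,"ax":0,"ay":0,"az":0,"jaw":0.3},{"x":0,"y":0,"z":0.09,"ax":0,"ay":0,"az":0,"jaw":0.3},{"x":0,"y":0,"z":0.115,"ax":0,"ay":0,"az":0,"jaw":0.3},{"x":0,"y":0,"z":0.135,"ax":0,"ay":0,"az":0,"jaw":0.3},{"x":0,"y":0,"z":0.15,"ax":0,"ay":0,"az":0,"jaw":0.3},{"x":0,"y":0,"z":0.16,"ax":0,"ay":0,"az":0,"jaw":0.3},{"x":0,"y":0,"z":0.166,"ax":0,"ay":0,"az":0,"jaw":0.3},{"x":0,"y":0,"z":0.17,"ax":0,"ay":0,"az":0,"jaw":0.3},{"x":0,"y":0,"z":0.17,"ax":0,"ay":0,"az":0,"jaw":0.3}]'

```text
time: 11.5
tool_pos: [442.8, 259.0, 31.2]
tcp_rot: [3.141, 0.0, -3.141]
contact_force: [-1.9, -0.7, 4.1]
grip_width: 68.3
finger_force: 30.0
```

Emit:
send_rows --rows '[{"x":0,"y":0,"z":0,"ax":0,"ay":0,"az":0,"jaw":0.6},{"x":0,"y":0,"z":0,"ax":0,"ay":0,"az":0,"jaw":0.8},{"x":0,"y":0,"z":0,"ax":0,"ay":0,"az":0,"jaw":1},{"x":0,"y":0,"z":0,"ax":0,"ay":0,"az":0,"jaw":1},{"x":0,"y":0,"z":-0.05,"ax":0,"ay":0,"az":0,"jaw":1},{"x":0,"y":0,"z":-0.15,"ax":0,"ay":0,"az":0,"jaw":1},{"x":0,"y":0,"z":-0.3,"ax":0,"ay":0,"az":0,"jaw":1},{"x":0,"y":0,"z":-0.5,"ax":0,"ay":0,"az":0,"jaw":1},{"x":0,"y":0,"z":-0.75,"ax":0,"ay":0,"az":0,"jaw":1},{"x":0,"y":0,"z":-1,"ax":0,"ay":0,"az":0,"jaw":1}]'

```text
time: 12.75
tool_pos: [442.5, 258.8, 233.1]
tcp_rot: [3.141, 0.001, -3.142]
contact_force: [0.5, -0.0, 0.4]
grip_width: 91.6
finger_force: 0.0
```

Emit:
send_rows --rows '[{"x":-0.1,"y":-0.1,"z":0,"ax":0,"ay":0,"az":0,"jaw":1},{"x":-0.25,"y":-0.25,"z":0,"ax":0,"ay":0,"az":0,"jaw":0.6},{"x":-0.45,"y":-0.45,"z":0,"ax":0,"ay":0,"az":0,"jaw":0.5},{"x":-0.65,"y":-0.65,"z":0,"ax":0,"ay":0,"az":0,"jaw":0.5},{"x":-0.8,"y":-0.8,"z":0,"ax":0,"ay":0,"az":0,"jaw":0.5},{"x":-0.9,"y":-0.88,"z":0,"ax":0,"ay":0,"az":0,"jaw":0.5},{"x":-0.96,"y":-0.91,"z":0,"ax":0,"ay":0,"az":0,"jaw":0.5},{"x":-0.96,"y":-0.91,"z":0.05,"ax":0,"ay":0,"az":0,"jaw":0.5},{"x":-0.96,"y":-0.91,"z":0.1,"ax":0,"ay":0,"az":0,"jaw":0.5},{"x":-0.96,"y":-0.91,"z":0.1,"ax":0,"ay":0,"az":0,"jaw":0.5}]'

```text
time: 14.0
tool_pos: [633.6, 77.5, 209.5]
tcp_rot: [3.141, -0.003, -3.141]
contact_force: [-0.1, 0.1, -0.4]
grip_width: 68.5
finger_force: 0.0
```

```bash
python3 look.py can2 443 259 60 58 75 443 259 60 11 22
python3 - <<'E'
from h import *; from plant import bot
o=bot.get_obs(); p,z=bot.capture("wrist"); cv2.imwrite("pics/w2.png",p[:,:,::-1])
Q=cloud(z,bot.camera_model("wrist"),o).reshape(-1,3)
for x,y,h in((635,77,105),(625,-18,105),(543,103.5,105)):
  q=Q[(np.hypot(Q[:,0]-x,Q[:,1]-y)<40)&(abs(Q[:,2]-h)<5)]
  if len(q)>5: print(o["tool_pos"],len(q),q.min(0),q.max(0),circ(q[:,:2]))
E
```

```text
scene (np.float64(58.0), np.float64(75.0)) 118 mid [444.1 261.7] ext [70. 67. 10.] circ [443.7 260.   32.6] zmed 62.8
scene (np.float64(11.0), np.float64(22.0)) 215 mid [443.3 259.6] ext [98. 93. 11.] circ [442.8 261.1  42.7] zmed 16.7
top (np.float64(58.0), np.float64(75.0)) none
top (np.float64(11.0), np.float64(22.0)) none
[634.3969624   77.42779727 210.86145254] 551 [608.53581847  53.69926618 100.00373665] [655.49472399 100.66933001 106.87409402] [631.96299979  77.08622645  22.12910211]
[634.3969624   77.42779727 210.86145254] 650 [599.6698235  -41.44245145 100.03228395] [647.09885877   6.60739271 107.54086607] [622.99685662 -16.92119954  22.33305964]
[634.3969624   77.42779727 210.86145254] 674 [517.98462416  79.91824121 100.04246516] [564.79666939 127.61227523 107.33733071] [541.45150804 103.74092746  22.11233555]
```

View pics/w2.png

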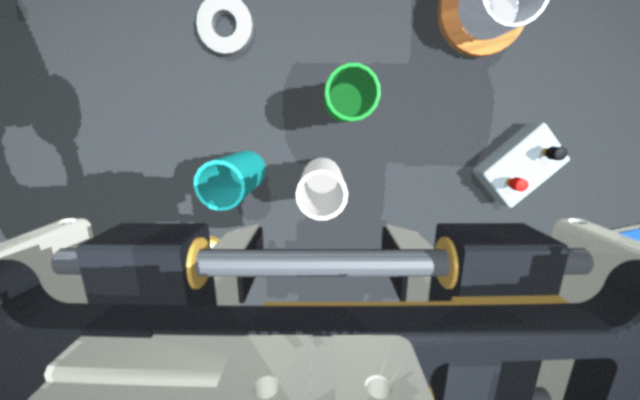

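The white jar rim is at (322,190), centred between the fingers. The teal jar (225,180) is clear of the left finger, and the can stands on the stand.

Emit:
send_rows --rows '[{"x":0.003,"y":0,"z":0.1,"ax":0,"ay":0,"az":0,"jaw":0.5},{"x":0.003,"y":0,"z":0.25,"ax":0,"ay":0,"az":0,"jaw":0.5},{"x":0.003,"y":0,"z":0.4,"ax":0,"ay":0,"az":0,"jaw":0.5},{"x":0.003,"y":0,"z":0.55,"ax":0,"ay":0,"az":0,"jaw":0.5},{"x":0.003,"y":0,"z":0.67,"ax":0,"ay":0,"az":0,"jaw":0.5},{"x":0.003,"y":0,"z":0.73,"ax":0,"ay":0,"az":0,"jaw":0.5},{"x":0.003,"y":0,"z":0.73,"ax":0,"ay":0,"az":0,"jaw":0.5},{"x":0.003,"y":0,"z":0.73,"ax":0,"ay":0,"az":0,"jaw":-0.1},{"x":0.003,"y":0,"z":0.73,"ax":0,"ay":0,"az":0,"jaw":-0.1},{"x":0.003,"y":0,"z":0.73,"ax":0,"ay":0,"az":0,"jaw":-0.1}]'

```text
time: 15.4
tool_pos: [634.7, 77.0, 65.6]
tcp_rot: [3.141, 0.002, 3.142]
contact_force: [-0.5, -0.1, 1.3]
grip_width: 46.4
finger_force: 30.1
```

Emit:
send_rows --rows '[{"x":0,"y":0,"z":0,"ax":0,"ay":0,"az":0,"jaw":-0.1},{"x":0,"y":0,"z":-0.03,"ax":0,"ay":0,"az":0,"jaw":-0.1},{"x":0,"y":0,"z":-0.1,"ax":0,"ay":0,"az":0,"jaw":-0.1},{"x":0,"y":0,"z":-0.22,"ax":0,"ay":0,"az":0,"jaw":-0.1},{"x":0,"y":0,"z":-0.36,"ax":0,"ay":0,"az":0,"jaw":-0.1},{"x":0,"y":0,"z":-0.5,"ax":0,"ay":0,"az":0,"jaw":-0.1},{"x":0,"y":0,"z":-0.6,"ax":0,"ay":0,"az":0,"jaw":-0.1},{"x":0,"y":0,"z":-0.66,"ax":0,"ay":0,"az":0,"jaw":-0.1},{"x":0,"y":0,"z":-0.7,"ax":0,"ay":0,"az":0,"jaw":-0.1},{"x":0,"y":0,"z":-0.7,"ax":0,"ay":0,"az":0,"jaw":-0.1}]'

```text
time: 16.65
tool_pos: [634.2, 76.9, 204.9]
tcp_rot: [3.141, 0.0, 3.142]
contact_force: [0.7, -0.1, -0.4]
grip_width: 46.8
finger_force: 30.1
```

Emit:
send_rows --rows '[{"x":0.05,"y":0.05,"z":0,"ax":0,"ay":0,"az":0,"jaw":-0.1},{"x":0.15,"y":0.15,"z":0,"ax":0,"ay":0,"az":0,"jaw":-0.1},{"x":0.28,"y":0.27,"z":0,"ax":0,"ay":0,"az":0,"jaw":-0.1},{"x":0.42,"y":0.4,"z":0,"ax":0,"ay":0,"az":0,"jaw":-0.1},{"x":0.56,"y":0.54,"z":0,"ax":0,"ay":0,"az":0,"jaw":-0.1},{"x":0.7,"y":0.67,"z":0,"ax":0,"ay":0,"az":0,"jaw":-0.1},{"x":0.82,"y":0.78,"z":0,"ax":0,"ay":0,"az":0,"jaw":-0.1},{"x":0.91,"y":0.87,"z":0,"ax":0,"ay":0,"az":0,"jaw":-0.1},{"x":0.955,"y":0.913,"z":0,"ax":0,"ay":0,"az":0,"jaw":-0.1},{"x":0.955,"y":0.913,"z":0,"ax":0,"ay":0,"az":0,"jaw":-0.1}]'

```text
time: 17.9
tool_pos: [442.5, 259.9, 204.6]
tcp_rot: [-3.141, -0.0, -3.14]
contact_force: [1.1, -0.7, -0.3]
grip_width: 46.6
finger_force: 30.1
```

Run:
```python
from h import *; from plant import bot
o=bot.get_obs(); p,z=bot.capture("wrist"); print(o["tool_pos"],o["grip_width"])
Q=cloud(z,bot.camera_model("wrist"),o).reshape(-1,3)
for lo,hi,r in((225,250,40),(60,70,60),(120,145,40)):
  q=Q[(np.hypot(Q[:,0]-443,Q[:,1]-259)<r)&(Q[:,2]>lo)&(Q[:,2]<hi)]
  if len(q)>5: print(lo,len(q),q.min(0).round(1),q.max(0).round(1),circ(q[:,:2]))
a=p; s,zs=bot.capture("scene")
Q=cloud(zs,bot.camera_model("scene")).reshape(-1,3)
for lo,hi in((60,70),(130,160),(150,185)):
  q=Q[(np.hypot(Q[:,0]-443,Q[:,1]-259)<45)&(Q[:,2]>lo)&(Q[:,2]<hi)]
  if len(q)>5: print("scene",lo,len(q),q.min(0).round(1),q.max(0).round(1),circ(q[:,:2]))
cv2.imwrite("pics/w3.png",cv2.hconcat([cv2.resize(a[:,150:500],(350,400)),cv2.resize(s[50:220,310:480],(400,400))])[:,:,::-1])
```

```text
[442.52612496 259.90124056 204.56859629] 46.58150452052467
225 4266 [416.  221.1 225. ] [462.3 297.4 250. ] [439.02672303 260.61444797  22.44902768]
60 331 [407.8 226.   60.2] [453.  293.   67.7] [441.00251322 259.19523978  32.28758352]
120 181 [416.2 238.7 140. ] [461.8 281.5 145. ] [437.98237476 260.2168948   21.68625936]
scene 60 118 [409.2 225.7  60. ] [477.5 293.8  68.5] [443.27497266 260.13299269  32.64968253]
scene 130 125 [428.2 235.9 139.6] [469.2 276.6 160. ] [442.19450693 260.97682189  23.23788714]
scene 150 223 [427.3 235.7 150.7] [469.2 275.9 184.9] [442.21050038 261.21290628  23.43413335]
```

View pics/w3.png

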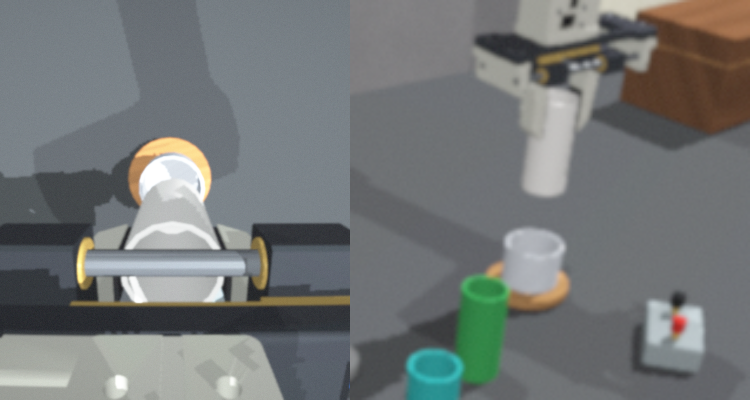

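Upright in the gripper, the jar hangs above the can, off by about 1.5 mm. I'll correct that while lowering.

Emit:
send_rows --rows '[{"x":-0.008,"y":-0.005,"z":0.04,"ax":0,"ay":0,"az":0,"jaw":-0.1},{"x":-0.008,"y":-0.005,"z":0.12,"ax":0,"ay":0,"az":0,"jaw":-0.1},{"x":-0.008,"y":-0.005,"z":0.2,"ax":0,"ay":0,"az":0,"jaw":-0.1},{"x":-0.008,"y":-0.005,"z":0.28,"ax":0,"ay":0,"az":0,"jaw":-0.1},{"x":-0.008,"y":-0.005,"z":0.34,"ax":0,"ay":0,"az":0,"jaw":-0.1},{"x":-0.008,"y":-0.005,"z":0.38,"ax":0,"ay":0,"az":0,"jaw":-0.1},{"x":-0.008,"y":-0.005,"z":0.42,"ax":0,"ay":0,"az":0,"jaw":-0.1},{"x":-0.008,"y":-0.005,"z":0.46,"ax":0,"ay":0,"az":0,"jaw":-0.1},{"x":-0.008,"y":-0.005,"z":0.5,"ax":0,"ay":0,"az":0,"jaw":-0.1},{"x":-0.008,"y":-0.005,"z":0.53,"ax":0,"ay":0,"az":0,"jaw":-0.1}]'

```text
time: 19.25
tool_pos: [444.7, 258.6, 98.3]
tcp_rot: [3.142, -0.0, -3.142]
contact_force: [0.6, -0.2, -1.7]
grip_width: 46.3
finger_force: 30.1
```

Emit:
send_rows --rows '[{"x":0,"y":0,"z":0.02,"ax":0,"ay":0,"az":0,"jaw":-0.1},{"x":0,"y":0,"z":0.035,"ax":0,"ay":0,"az":0,"jaw":-0.1},{"x":0,"y":0,"z":0.05,"ax":0,"ay":0,"az":0,"jaw":-0.1},{"x":0,"y":0,"z":0.06,"ax":0,"ay":0,"az":0,"jaw":-0.1},{"x":0,"y":0,"z":0.065,"ax":0,"ay":0,"az":0,"jaw":-0.1},{"x":0,"y":0,"z":0.069,"ax":0,"ay":0,"az":0,"jaw":-0.1},{"x":0,"y":0,"z":0.072,"ax":0,"ay":0,"az":0,"jaw":-0.1},{"x":0,"y":0,"z":0.075,"ax":0,"ay":0,"az":0,"jaw":-0.1},{"x":0,"y":0,"z":0.075,"ax":0,"ay":0,"az":0,"jaw":-0.1},{"x":0,"y":0,"z":0.075,"ax":0,"ay":0,"az":0,"jaw":-0.1}]'

```text
time: 20.5
tool_pos: [444.9, 258.6, 84.6]
tcp_rot: [3.141, 0.001, -3.142]
contact_force: [-2.6, -0.5, 7.6]
grip_width: 46.5
finger_force: 30.1
```

Emit:
send_rows --rows '[{"x":0,"y":0,"z":0,"ax":0,"ay":0,"az":0,"jaw":0.1},{"x":0,"y":0,"z":0,"ax":0,"ay":0,"az":0,"jaw":0.3},{"x":0,"y":0,"z":0,"ax":0,"ay":0,"az":0,"jaw":0.5},{"x":0,"y":0,"z":0,"ax":0,"ay":0,"az":0,"jaw":0.5},{"x":0,"y":0,"z":-0.05,"ax":0,"ay":0,"az":0,"jaw":0.5},{"x":0,"y":0,"z":-0.15,"ax":0,"ay":0,"az":0,"jaw":0.5},{"x":0,"y":0,"z":-0.3,"ax":0,"ay":0,"az":0,"jaw":0.5},{"x":0,"y":0,"z":-0.5,"ax":0,"ay":0,"az":0,"jaw":0.5},{"x":0,"y":0,"z":-0.7,"ax":0,"ay":0,"az":0,"jaw":0.5},{"x":0,"y":0,"z":-0.8,"ax":0,"ay":0,"az":0,"jaw":0.5}]'

```text
time: 21.75
tool_pos: [445.4, 258.8, 246.9]
tcp_rot: [3.14, 0.004, -3.142]
contact_force: [-0.8, 0.9, -0.5]
grip_width: 68.9
finger_force: 0.0
```

Emit:
send_rows --rows '[{"x":0,"y":-0.1,"z":0,"ax":0,"ay":0,"az":0,"jaw":0.3},{"x":0,"y":-0.25,"z":0,"ax":0,"ay":0,"az":0,"jaw":0},{"x":0,"y":-0.4,"z":0,"ax":0,"ay":0,"az":0,"jaw":-0.3},{"x":0,"y":-0.55,"z":0,"ax":0,"ay":0,"az":0,"jaw":-0.3},{"x":0,"y":-0.7,"z":0,"ax":0,"ay":0,"az":0,"jaw":-0.3},{"x":0,"y":-0.85,"z":0,"ax":0,"ay":0,"az":0,"jaw":-0.3},{"x":0,"y":-1,"z":0,"ax":0,"ay":0,"az":0,"jaw":-0.3},{"x":0,"y":-1,"z":0,"ax":0,"ay":0,"az":0,"jaw":-0.3},{"x":0,"y":-1,"z":0,"ax":0,"ay":0,"az":0,"jaw":-0.3},{"x":0,"y":-1,"z":0,"ax":0,"ay":0,"az":0,"jaw":-0.3}]'

```text
time: 23.0
tool_pos: [444.5, 59.1, 243.5]
tcp_rot: [3.141, -0.0, -3.141]
contact_force: [-0.9, -0.2, 0.3]
grip_width: 32.2
finger_force: 0.0
```

Emit:
send_rows --rows '[{"x":0,"y":-0.1,"z":0,"ax":0,"ay":0,"az":0,"jaw":-0.3},{"x":0,"y":-0.25,"z":0,"ax":0,"ay":0,"az":0,"jaw":-0.3},{"x":0,"y":-0.4,"z":0,"ax":0,"ay":0,"az":0,"jaw":-0.3},{"x":0,"y":-0.55,"z":0,"ax":0,"ay":0,"az":0,"jaw":-0.3},{"x":0,"y":-0.7,"z":0,"ax":0,"ay":0,"az":0,"jaw":-0.3},{"x":0,"y":-0.85,"z":0,"ax":0,"ay":0,"az":0,"jaw":-0.3},{"x":0,"y":-1,"z":0,"ax":0,"ay":0,"az":0,"jaw":-0.3},{"x":0,"y":-1,"z":0,"ax":0,"ay":0,"az":0,"jaw":-0.3},{"x":0,"y":-1,"z":0,"ax":0,"ay":0,"az":0,"jaw":-0.3},{"x":0,"y":-1,"z":0,"ax":0,"ay":0,"az":0,"jaw":-0.3}]'

```text
time: 24.25
tool_pos: [444.8, -140.3, 243.7]
tcp_rot: [3.141, 0.0, -3.14]
contact_force: [0.2, -0.7, 0.3]
grip_width: 31.9
finger_force: 0.0
```

Emit:
send_rows --rows '[{"x":0.05,"y":-0.1,"z":0,"ax":0,"ay":0,"az":0,"jaw":-0.3},{"x":0.1,"y":-0.25,"z":0,"ax":0,"ay":0,"az":0,"jaw":-0.3},{"x":0.2,"y":-0.4,"z":0,"ax":0,"ay":0,"az":0,"jaw":-0.3},{"x":0.27,"y":-0.55,"z":0,"ax":0,"ay":0,"az":0,"jaw":-0.3},{"x":0.319,"y":-0.65,"z":0,"ax":0,"ay":0,"az":0,"jaw":-0.3},{"x":0.319,"y":-0.7075,"z":0,"ax":0,"ay":0,"az":0,"jaw":-0.3},{"x":0.319,"y":-0.7075,"z":0,"ax":0,"ay":0,"az":0,"jaw":-0.3},{"x":0.319,"y":-0.7075,"z":0,"ax":0,"ay":0,"az":0,"jaw":-0.3},{"x":0.319,"y":-0.7075,"z":0,"ax":0,"ay":0,"az":0,"jaw":-0.3},{"x":0.319,"y":-0.7075,"z":0,"ax":0,"ay":0,"az":0,"jaw":-0.3}]'

```text
time: 25.5
tool_pos: [381.2, -282.5, 243.7]
tcp_rot: [3.141, 0.0, -3.141]
contact_force: [0.3, 0.6, 0.7]
grip_width: 32.0
finger_force: 0.0
```

```bash
python3 look.py jar2 443 259 50 116 135 443 259 60 58 75
python3 - <<'E'
from h import *; from plant import bot
o=bot.get_obs(); p,z=bot.capture("wrist"); cv2.imwrite("pics/w4.png",p[:,:,::-1])
Q=cloud(z,bot.camera_model("wrist"),o).reshape(-1,3)
for x,y in((381,-283),(348,-359)):
 for lo,hi in((134,145),(120,145),(52,66)):
  q=Q[(np.hypot(Q[:,0]-x,Q[:,1]-y)<35)&(Q[:,2]>lo)&(Q[:,2]<hi)]
  if len(q)>5: print(lo,o["tool_pos"],len(q),q.min(0),q.max(0),circ(q[:,:2]))
E
```

```text
scene (np.float64(116.0), np.float64(135.0)) 111 mid [443.9 260.4] ext [50. 50. 10.] circ [444.5 259.5  22.2] zmed 121.4
scene (np.float64(58.0), np.float64(75.0)) 174 mid [443.9 259.4] ext [68. 67. 17.] circ [441.8 262.   31.3] zmed 65.1
top (np.float64(116.0), np.float64(135.0)) 89 mid [444.9 257.8] ext [48. 44. 12.] circ [444.7 258.   21.8] zmed 122.8
top (np.float64(58.0), np.float64(75.0)) 122 mid [442.9 255.5] ext [66. 60. 16.] circ [441.2 255.6  27.9] zmed 65.2
134 [ 381.07604192 -282.7090647   243.72286519] 174 [ 371.88690213 -290.39358973  134.14201153] [ 384.99968759 -277.30334688  141.99239748] [ 378.04923577 -283.56318244    4.74685412]
120 [ 381.07604192 -282.7090647   243.72286519] 207 [ 371.71874524 -290.39358973  122.62007187] [ 384.99968759 -277.09770152  141.99239748] [ 377.5348914  -283.46910216    4.99108639]
52 [ 381.07604192 -282.7090647   243.72286519] 329 [ 364.57390049 -296.29882111   52.49748721] [ 390.012553   -270.0108465    64.37669589] [ 378.29950458 -283.60211792   10.02222996]
134 [ 381.07604192 -282.7090647   243.72286519] 196 [ 338.63779761 -365.24258037  134.48114196] [ 351.93371965 -352.24504932  141.46717466] [ 345.22093009 -358.53658223    4.80663499]
120 [ 381.07604192 -282.7090647   243.72286519] 242 [ 338.45983581 -365.24258037  120.87009531] [ 351.93371965 -351.92847892  141.46717466] [ 345.03057039 -358.05632314    5.06759177]
52 [ 381.07604192 -282.7090647   243.72286519] 379 [ 331.68905666 -371.95856358   52.05319286] [ 358.46764778 -345.00081468   65.11342889] [ 345.37824993 -358.9339106    10.3059417 ]
```

View pics/w4.png

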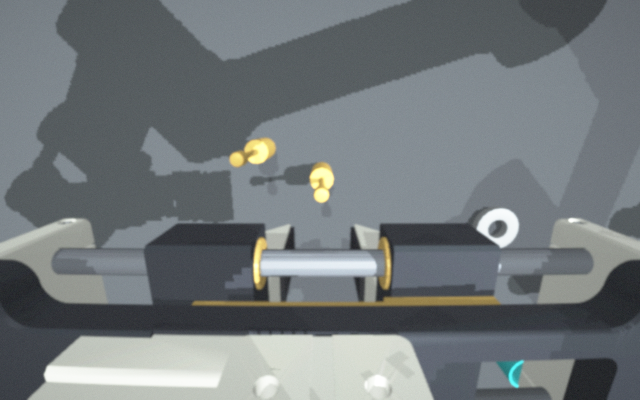

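The target electrode's knob is at (321,195), centred between the fingers. Its look-alike at (237,158) is clear. The jar stands in the can with its rim at about 124 mm.

Emit:
send_rows --rows '[{"x":0,"y":-0.002,"z":0.08,"ax":0,"ay":0,"az":0,"jaw":-0.3},{"x":0,"y":-0.002,"z":0.2,"ax":0,"ay":0,"az":0,"jaw":-0.3},{"x":0,"y":-0.002,"z":0.32,"ax":0,"ay":0,"az":0,"jaw":-0.3},{"x":0,"y":-0.002,"z":0.44,"ax":0,"ay":0,"az":0,"jaw":-0.3},{"x":0,"y":-0.002,"z":0.55,"ax":0,"ay":0,"az":0,"jaw":-0.3},{"x":0,"y":-0.002,"z":0.63,"ax":0,"ay":0,"az":0,"jaw":-0.3},{"x":0,"y":-0.002,"z":0.6635,"ax":0,"ay":0,"az":0,"jaw":-0.3},{"x":0,"y":-0.002,"z":0.6635,"ax":0,"ay":0,"az":0,"jaw":-0.8},{"x":0,"y":-0.002,"z":0.6635,"ax":0,"ay":0,"az":0,"jaw":-0.8},{"x":0,"y":-0.002,"z":0.6635,"ax":0,"ay":0,"az":0,"jaw":-0.8}]'

```text
time: 26.9
tool_pos: [381.3, -283.7, 111.7]
tcp_rot: [-3.141, 0.001, 3.142]
contact_force: [-0.4, 0.6, 1.7]
grip_width: 13.3
finger_force: 30.0
```

Emit:
send_rows --rows '[{"x":0,"y":0,"z":0,"ax":0,"ay":0,"az":0,"jaw":-0.8},{"x":0,"y":0,"z":0,"ax":0,"ay":0,"az":0,"jaw":-0.8},{"x":0,"y":0,"z":-0.03,"ax":0,"ay":0,"az":0,"jaw":-0.8},{"x":0,"y":0,"z":-0.1,"ax":0,"ay":0,"az":0,"jaw":-0.8},{"x":0,"y":0,"z":-0.2,"ax":0,"ay":0,"az":0,"jaw":-0.8},{"x":0,"y":0,"z":-0.35,"ax":0,"ay":0,"az":0,"jaw":-0.8},{"x":0,"y":0,"z":-0.5,"ax":0,"ay":0,"az":0,"jaw":-0.8},{"x":0,"y":0,"z":-0.65,"ax":0,"ay":0,"az":0,"jaw":-0.8},{"x":0,"y":0,"z":-0.75,"ax":0,"ay":0,"az":0,"jaw":-0.8},{"x":0,"y":0,"z":-0.8,"ax":0,"ay":0,"az":0,"jaw":-0.8}]'

```text
time: 28.15
tool_pos: [381.1, -283.4, 272.6]
tcp_rot: [-3.14, 0.001, -3.142]
contact_force: [0.2, -0.3, -2.0]
grip_width: 13.2
finger_force: 30.0
```

Emit:
send_rows --rows '[{"x":-0.03,"y":0.08,"z":0,"ax":0,"ay":0,"az":0,"jaw":-0.8},{"x":-0.06,"y":0.2,"z":0,"ax":0,"ay":0,"az":0,"jaw":-0.8},{"x":-0.1,"y":0.32,"z":0,"ax":0,"ay":0,"az":0,"jaw":-0.8},{"x":-0.15,"y":0.44,"z":0,"ax":0,"ay":0,"az":0,"jaw":-0.8},{"x":-0.2,"y":0.56,"z":0,"ax":0,"ay":0,"az":0,"jaw":-0.8},{"x":-0.25,"y":0.68,"z":0,"ax":0,"ay":0,"az":0,"jaw":-0.8},{"x":-0.3,"y":0.8,"z":0,"ax":0,"ay":0,"az":0,"jaw":-0.8},{"x":-0.318,"y":0.9,"z":0,"ax":0,"ay":0,"az":0,"jaw":-0.8},{"x":-0.318,"y":0.97,"z":0,"ax":0,"ay":0,"az":0,"jaw":-0.8},{"x":-0.318,"y":1,"z":0,"ax":0,"ay":0,"az":0,"jaw":-0.8}]'

```text
time: 29.4
tool_pos: [444.1, -82.2, 270.5]
tcp_rot: [3.141, -0.001, -3.14]
contact_force: [-0.8, 0.5, -3.7]
grip_width: 12.7
finger_force: 30.0
```

Emit:
send_rows --rows '[{"x":0,"y":0.08,"z":0,"ax":0,"ay":0,"az":0,"jaw":-0.8},{"x":0,"y":0.2,"z":0,"ax":0,"ay":0,"az":0,"jaw":-0.8},{"x":0,"y":0.32,"z":0,"ax":0,"ay":0,"az":0,"jaw":-0.8},{"x":0,"y":0.44,"z":0,"ax":0,"ay":0,"az":0,"jaw":-0.8},{"x":0,"y":0.56,"z":0,"ax":0,"ay":0,"az":0,"jaw":-0.8},{"x":0,"y":0.68,"z":0,"ax":0,"ay":0,"az":0,"jaw":-0.8},{"x":0,"y":0.8,"z":0,"ax":0,"ay":0,"az":0,"jaw":-0.8},{"x":0,"y":0.9,"z":0,"ax":0,"ay":0,"az":0,"jaw":-0.8},{"x":0,"y":0.97,"z":0,"ax":0,"ay":0,"az":0,"jaw":-0.8},{"x":0,"y":1,"z":0,"ax":0,"ay":0,"az":0,"jaw":-0.8}]'

```text
time: 30.65
tool_pos: [444.4, 117.2, 271.0]
tcp_rot: [-3.142, -0.0, -3.141]
contact_force: [-0.1, -0.4, -2.1]
grip_width: 12.9
finger_force: 30.0
```

Emit:
send_rows --rows '[{"x":0,"y":0.08,"z":0,"ax":0,"ay":0,"az":0,"jaw":-0.8},{"x":0,"y":0.2,"z":0,"ax":0,"ay":0,"az":0,"jaw":-0.8},{"x":0,"y":0.32,"z":0,"ax":0,"ay":0,"az":0,"jaw":-0.8},{"x":0,"y":0.44,"z":0,"ax":0,"ay":0,"az":0,"jaw":-0.8},{"x":0,"y":0.55,"z":0,"ax":0,"ay":0,"az":0,"jaw":-0.8},{"x":0,"y":0.64,"z":0,"ax":0,"ay":0,"az":0,"jaw":-0.8},{"x":0,"y":0.69,"z":0,"ax":0,"ay":0,"az":0,"jaw":-0.8},{"x":0,"y":0.7115,"z":0,"ax":0,"ay":0,"az":0,"jaw":-0.8},{"x":0,"y":0.7115,"z":0,"ax":0,"ay":0,"az":0,"jaw":-0.8},{"x":0,"y":0.7115,"z":0,"ax":0,"ay":0,"az":0,"jaw":-0.8}]'

```text
time: 31.9
tool_pos: [444.6, 258.5, 271.1]
tcp_rot: [-3.141, 0.0, 3.141]
contact_force: [0.2, 0.1, -2.6]
grip_width: 13.1
finger_force: 30.0
```

Run:
```python
from h import *; from plant import bot
o=bot.get_obs(); p,z=bot.capture("wrist"); print(o["tool_pos"],o["grip_width"])
s,zs=bot.capture("scene")
for n,zz,oo in(("wrist",z,o),("scene",zs,None)):
 Q=cloud(zz,bot.camera_model(n),oo).reshape(-1,3)
 for lo,hi,r in((118,130,40),(158,185,30),(185,222,30),(224,270,8)):
  q=Q[(np.hypot(Q[:,0]-443,Q[:,1]-259)<r)&(Q[:,2]>lo)&(Q[:,2]<hi)]
  if len(q)>5: print(n,lo,len(q),q.min(0).round(1),q.max(0).round(1),circ(q[:,:2]).round(1), circ(q[:,:2],14 if lo in(158,185) else 22).round(1))
cv2.imwrite("pics/w5.png",cv2.hconcat([cv2.resize(p[:,150:500],(350,400)),cv2.resize(s[50:220,310:480],(400,400))])[:,:,::-1])
```

```text
[444.62018567 258.45175695 271.07405988] 13.075874999480892
wrist 118 298 [418.7 235.4 118. ] [457.3 281.9 126.1] [442.1 258.6  22.2] [442.  258.6]
wrist 158 139 [428.  245.  160.1] [440.  272.5 184.8] [442.  258.9  13.7] [442.3 258.9]
wrist 185 1077 [427.9 245.2 185.1] [454.6 272.8 222. ] [440.3 258.9  10.8] [443.5 258.9]
wrist 224 236 [437.9 255.5 224.4] [442.1 262.4 269.9] [-103823.7    2726.2  104292.1] [417.3 259.5]
scene 118 90 [419.4 234.9 118. ] [468.3 282.6 126.6] [444.8 259.1  22. ] [444.8 259.2]
scene 158 93 [432.5 245.1 161.4] [459.  269.7 184.7] [442.8 260.7  13.7] [442.6 260.9]
scene 185 169 [430.3 244.6 185.2] [458.8 269.9 221.6] [444.2 259.2  12.1] [442.6 260.9]
scene 224 48 [438.3 253.6 224.6] [449.2 262.6 267.5] [444.3 258.8   2.9] [467.4 257.8]
```

View pics/w5.png

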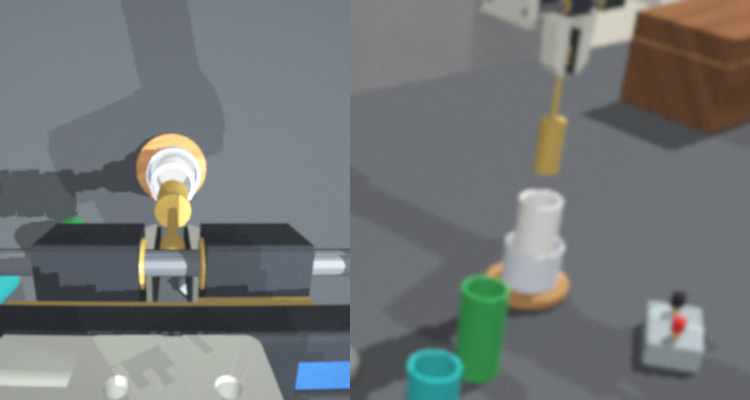

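The electrode hangs plumb over the jar within about 1 mm. I'll lower it.

Emit:
send_rows --rows '[{"x":-0.004,"y":-0.003,"z":0.03,"ax":0,"ay":0,"az":0,"jaw":-0.8},{"x":-0.004,"y":-0.003,"z":0.08,"ax":0,"ay":0,"az":0,"jaw":-0.8},{"x":-0.004,"y":-0.003,"z":0.13,"ax":0,"ay":0,"az":0,"jaw":-0.8},{"x":-0.004,"y":-0.003,"z":0.18,"ax":0,"ay":0,"az":0,"jaw":-0.8},{"x":-0.004,"y":-0.003,"z":0.24,"ax":0,"ay":0,"az":0,"jaw":-0.8},{"x":-0.004,"y":-0.003,"z":0.31,"ax":0,"ay":0,"az":0,"jaw":-0.8},{"x":-0.004,"y":-0.003,"z":0.38,"ax":0,"ay":0,"az":0,"jaw":-0.8},{"x":-0.004,"y":-0.003,"z":0.45,"ax":0,"ay":0,"az":0,"jaw":-0.8},{"x":-0.004,"y":-0.003,"z":0.52,"ax":0,"ay":0,"az":0,"jaw":-0.8},{"x":-0.004,"y":-0.003,"z":0.58,"ax":0,"ay":0,"az":0,"jaw":-0.8}]'

```text
time: 33.25
tool_pos: [445.3, 258.3, 154.1]
tcp_rot: [-3.142, -0.0, 3.142]
contact_force: [0.1, 0.5, -1.5]
grip_width: 13.0
finger_force: 30.0
```

Emit:
send_rows --rows '[{"x":0,"y":0,"z":0.03,"ax":0,"ay":0,"az":0,"jaw":-0.8},{"x":0,"y":0,"z":0.05,"ax":0,"ay":0,"az":0,"jaw":-0.8},{"x":0,"y":0,"z":0.07,"ax":0,"ay":0,"az":0,"jaw":-0.8},{"x":0,"y":0,"z":0.085,"ax":0,"ay":0,"az":0,"jaw":-0.8},{"x":0,"y":0,"z":0.093,"ax":0,"ay":0,"az":0,"jaw":-0.8},{"x":0,"y":0,"z":0.098,"ax":0,"ay":0,"az":0,"jaw":-0.8},{"x":0,"y":0,"z":0.102,"ax":0,"ay":0,"az":0,"jaw":-0.8},{"x":0,"y":0,"z":0.105,"ax":0,"ay":0,"az":0,"jaw":-0.8},{"x":0,"y":0,"z":0.105,"ax":0,"ay":0,"az":0,"jaw":-0.8},{"x":0,"y":0,"z":0.105,"ax":0,"ay":0,"az":0,"jaw":-0.8}]'

```text
time: 34.5
tool_pos: [445.8, 258.5, 134.6]
tcp_rot: [3.141, 0.001, 3.142]
contact_force: [-0.1, 0.4, 5.1]
grip_width: 12.9
finger_force: 30.0
```

Emit:
send_rows --rows '[{"x":0,"y":0,"z":0,"ax":0,"ay":0,"az":0,"jaw":-0.6},{"x":0,"y":0,"z":0,"ax":0,"ay":0,"az":0,"jaw":-0.45},{"x":0,"y":0,"z":0,"ax":0,"ay":0,"az":0,"jaw":-0.3},{"x":0,"y":0,"z":0,"ax":0,"ay":0,"az":0,"jaw":-0.3},{"x":0,"y":0,"z":-0.03,"ax":0,"ay":0,"az":0,"jaw":-0.3},{"x":0,"y":0,"z":-0.1,"ax":0,"ay":0,"az":0,"jaw":-0.3},{"x":0,"y":0,"z":-0.2,"ax":0,"ay":0,"az":0,"jaw":-0.3},{"x":0,"y":0,"z":-0.35,"ax":0,"ay":0,"az":0,"jaw":-0.3},{"x":0,"y":0,"z":-0.5,"ax":0,"ay":0,"az":0,"jaw":-0.3},{"x":0,"y":0,"z":-0.6,"ax":0,"ay":0,"az":0,"jaw":-0.3}]'

```text
time: 35.75
tool_pos: [445.8, 258.5, 256.8]
tcp_rot: [3.14, 0.003, -3.142]
contact_force: [-0.4, -0.1, -0.0]
grip_width: 32.4
finger_force: 0.0
```

Emit:
send_rows --rows '[{"x":0,"y":-0.1,"z":0,"ax":0,"ay":0,"az":0,"jaw":-0.3},{"x":0,"y":-0.25,"z":0,"ax":0,"ay":0,"az":0,"jaw":0},{"x":0,"y":-0.4,"z":0,"ax":0,"ay":0,"az":0,"jaw":0.5},{"x":0,"y":-0.55,"z":0,"ax":0,"ay":0,"az":0,"jaw":1},{"x":-0.02,"y":-0.7,"z":0,"ax":0,"ay":0,"az":0,"jaw":1},{"x":-0.04,"y":-0.85,"z":0,"ax":0,"ay":0,"az":0,"jaw":1},{"x":-0.077,"y":-1,"z":0,"ax":0,"ay":0,"az":0,"jaw":1},{"x":-0.077,"y":-1,"z":0,"ax":0,"ay":0,"az":0,"jaw":1},{"x":-0.077,"y":-1,"z":0,"ax":0,"ay":0,"az":0,"jaw":1},{"x":-0.077,"y":-1,"z":0,"ax":0,"ay":0,"az":0,"jaw":1}]'

```text
time: 37.0
tool_pos: [460.3, 58.9, 253.9]
tcp_rot: [3.141, -0.0, -3.141]
contact_force: [0.5, 0.3, -0.3]
grip_width: 92.0
finger_force: 0.0
```

Emit:
send_rows --rows '[{"x":0,"y":-0.1,"z":0.05,"ax":0,"ay":0,"az":0,"jaw":1},{"x":0,"y":-0.25,"z":0.15,"ax":0,"ay":0,"az":0,"jaw":1},{"x":0,"y":-0.4,"z":0.3,"ax":0,"ay":0,"az":0,"jaw":1},{"x":0,"y":-0.4555,"z":0.45,"ax":0,"ay":0,"az":0,"jaw":1},{"x":0,"y":-0.4555,"z":0.6,"ax":0,"ay":0,"az":0,"jaw":1},{"x":0,"y":-0.4555,"z":0.75,"ax":0,"ay":0,"az":0,"jaw":1},{"x":0,"y":-0.4555,"z":0.82,"ax":0,"ay":0,"az":0,"jaw":1},{"x":0,"y":-0.4555,"z":0.82,"ax":0,"ay":0,"az":0,"jaw":1},{"x":0,"y":-0.4555,"z":0.82,"ax":0,"ay":0,"az":0,"jaw":1},{"x":0,"y":-0.4555,"z":0.82,"ax":0,"ay":0,"az":0,"jaw":1}]'

```text
time: 38.25
tool_pos: [461.5, -32.8, 91.0]
tcp_rot: [-3.141, 0.002, -3.141]
contact_force: [0.1, -0.3, -0.1]
grip_width: 92.1
finger_force: 0.0
```

```bash
python3 look.py el2 443 259 50 118 130 444 259 13 145 168
python3 - <<'E'
from h import *; from plant import bot
o=bot.get_obs(); p,z=bot.capture("wrist"); s=cv2.imread("pics/el2_scene.png")[:,:,::-1]
cv2.imwrite("pics/w6.png",cv2.hconcat([cv2.resize(p[:,150:500],(350,400)),cv2.resize(s[50:220,310:480],(400,400))])[:,:,::-1])
Q=cloud(z,bot.camera_model("wrist"),o).reshape(-1,3)
q=Q[(np.hypot(Q[:,0]-460,Q[:,1]+33)<40)&(Q[:,2]>9)&(Q[:,2]<20)]
print(o["tool_pos"],len(q),q.min(0),q.max(0),(q.min(0)+q.max(0))/2,np.median(q[:,2]))
E
```

```text
scene (np.float64(118.0), np.float64(130.0)) 98 mid [444.9 257.8] ext [48. 49. 11.] circ [445.  259.1  21.9] zmed 122.0
scene (np.float64(145.0), np.float64(168.0)) 39 mid [446.5 258.4] ext [11. 14. 19.] circ [445.5 258.4   4.8] zmed 155.0
top (np.float64(118.0), np.float64(130.0)) 87 mid [444.9 257.8] ext [48. 45. 10.] circ [444.7 258.1  21.7] zmed 123.2
top (np.float64(145.0), np.float64(168.0)) 29 mid [445. 257.] ext [13. 12. 17.] circ [444.2 257.    5.1] zmed 161.5
[461.19985279 -32.80600385  90.72365207] 3301 [427.99189313 -62.42996308   9.00515202] [488.96316916  -0.95892953  16.15175607] [458.47753114 -31.69444631  12.57845404] 14.16928210410697
```

View pics/w6.png

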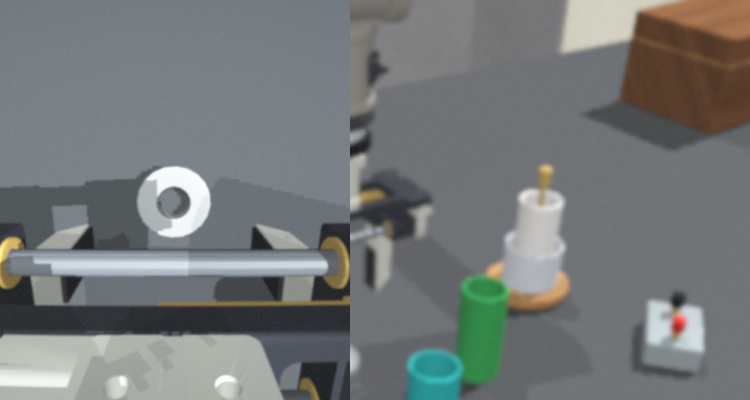

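The electrode stands centred in the jar. The lid's hole is at (174,203), between the fingers.

Emit:
send_rows --rows '[{"x":0,"y":0.002,"z":0.08,"ax":0,"ay":0,"az":0,"jaw":1},{"x":0,"y":0.002,"z":0.18,"ax":0,"ay":0,"az":0,"jaw":1},{"x":0,"y":0.002,"z":0.28,"ax":0,"ay":0,"az":0,"jaw":1},{"x":0,"y":0.002,"z":0.35,"ax":0,"ay":0,"az":0,"jaw":1},{"x":0,"y":0.002,"z":0.4,"ax":0,"ay":0,"az":0,"jaw":1},{"x":0,"y":0.002,"z":0.425,"ax":0,"ay":0,"az":0,"jaw":1},{"x":0,"y":0.002,"z":0.435,"ax":0,"ay":0,"az":0,"jaw":1},{"x":0,"y":0.002,"z":0.435,"ax":0,"ay":0,"az":0,"jaw":0.8},{"x":0,"y":0.002,"z":0.435,"ax":0,"ay":0,"az":0,"jaw":0.2},{"x":0,"y":0.002,"z":0.435,"ax":0,"ay":0,"az":0,"jaw":0.2}]'

```text
time: 39.65
tool_pos: [460.9, -32.3, 3.3]
tcp_rot: [-3.142, 0.001, -3.142]
contact_force: [-0.5, -1.0, 0.5]
grip_width: 67.4
finger_force: 0.0
```

Emit:
send_rows --rows '[{"x":0,"y":0,"z":0,"ax":0,"ay":0,"az":0,"jaw":0.2},{"x":0,"y":0,"z":0,"ax":0,"ay":0,"az":0,"jaw":0.2},{"x":0,"y":0,"z":0,"ax":0,"ay":0,"az":0,"jaw":0.2},{"x":0,"y":0,"z":-0.03,"ax":0,"ay":0,"az":0,"jaw":0.2},{"x":0,"y":0,"z":-0.1,"ax":0,"ay":0,"az":0,"jaw":0.2},{"x":0,"y":0,"z":-0.25,"ax":0,"ay":0,"az":0,"jaw":0.2},{"x":0,"y":0,"z":-0.45,"ax":0,"ay":0,"az":0,"jaw":0.2},{"x":0,"y":0,"z":-0.65,"ax":0,"ay":0,"az":0,"jaw":0.2},{"x":0,"y":0,"z":-0.85,"ax":0,"ay":0,"az":0,"jaw":0.2},{"x":0,"y":0,"z":-1,"ax":0,"ay":0,"az":0,"jaw":0.2}]'

```text
time: 40.9
tool_pos: [460.8, -32.3, 205.8]
tcp_rot: [-3.141, 0.003, 3.142]
contact_force: [0.2, 0.9, -0.6]
grip_width: 61.2
finger_force: 30.0
```

Emit:
send_rows --rows '[{"x":0,"y":0.08,"z":0,"ax":0,"ay":0,"az":0,"jaw":0.2},{"x":0,"y":0.2,"z":0,"ax":0,"ay":0,"az":0,"jaw":0.2},{"x":0.02,"y":0.32,"z":0,"ax":0,"ay":0,"az":0,"jaw":0.2},{"x":0.04,"y":0.44,"z":0,"ax":0,"ay":0,"az":0,"jaw":0.2},{"x":0.06,"y":0.56,"z":0,"ax":0,"ay":0,"az":0,"jaw":0.2},{"x":0.0795,"y":0.68,"z":0,"ax":0,"ay":0,"az":0,"jaw":0.2},{"x":0.0795,"y":0.8,"z":0,"ax":0,"ay":0,"az":0,"jaw":0.2},{"x":0.0795,"y":0.9,"z":0,"ax":0,"ay":0,"az":0,"jaw":0.2},{"x":0.0795,"y":0.97,"z":0,"ax":0,"ay":0,"az":0,"jaw":0.2},{"x":0.0795,"y":1,"z":0,"ax":0,"ay":0,"az":0,"jaw":0.2}]'

```text
time: 42.15
tool_pos: [444.3, 168.4, 202.5]
tcp_rot: [-3.141, -0.001, -3.141]
contact_force: [0.9, -0.7, -1.6]
grip_width: 61.4
finger_force: 30.0
```

Emit:
send_rows --rows '[{"x":0,"y":0.06,"z":0,"ax":0,"ay":0,"az":0,"jaw":0.2},{"x":0,"y":0.15,"z":0,"ax":0,"ay":0,"az":0,"jaw":0.2},{"x":0,"y":0.25,"z":0,"ax":0,"ay":0,"az":0,"jaw":0.2},{"x":0,"y":0.34,"z":0,"ax":0,"ay":0,"az":0,"jaw":0.2},{"x":0,"y":0.4,"z":0,"ax":0,"ay":0,"az":0,"jaw":0.2},{"x":0,"y":0.44,"z":0,"ax":0,"ay":0,"az":0,"jaw":0.2},{"x":0,"y":0.4525,"z":0,"ax":0,"ay":0,"az":0,"jaw":0.2},{"x":0,"y":0.4525,"z":0,"ax":0,"ay":0,"az":0,"jaw":0.2},{"x":0,"y":0.4525,"z":0,"ax":0,"ay":0,"az":0,"jaw":0.2},{"x":0,"y":0.4525,"z":0,"ax":0,"ay":0,"az":0,"jaw":0.2}]'

```text
time: 43.4
tool_pos: [444.9, 257.9, 203.1]
tcp_rot: [3.142, 0.0, 3.141]
contact_force: [-0.2, 0.3, -0.5]
grip_width: 61.3
finger_force: 30.0
```

Run:
```python
from h import *; from plant import bot
o=bot.get_obs(); p,z=bot.capture("wrist"); print(o["tool_pos"],o["grip_width"])
s,zs=bot.capture("scene")
for n,zz,oo in(("wrist",z,o),("scene",zs,None)):
 Q=cloud(zz,bot.camera_model(n),oo).reshape(-1,3)
 for lo,hi,r in((118,130,40),(155,168,11),(196,222,40)):
  q=Q[(np.hypot(Q[:,0]-444,Q[:,1]-258)<r)&(Q[:,2]>lo)&(Q[:,2]<hi)]
  if len(q)>5: print(n,lo,len(q),q.min(0).round(1),q.max(0).round(1),circ(q[:,:2]).round(1),((q.min(0)+q.max(0))/2).round(1))
cv2.imwrite("pics/w7.png",cv2.hconcat([cv2.resize(p[:,150:500],(350,400)),cv2.resize(s[50:220,310:480],(400,400))])[:,:,::-1])
```

```text
[444.92772397 257.8605994  203.08308977] 61.33136624823057
wrist 118 379 [418.4 236.7 118.2] [466.1 280.4 126. ] [442.1 258.8  22.2] [442.2 258.6 122.1]
wrist 155 37 [446.  254.3 161.4] [448.6 262.9 164.1] [447.  258.6   2.1] [447.3 258.6 162.8]
wrist 196 6000 [411.7 219.3 201.4] [473.5 296.6 221.9] [443.3 258.4  25.6] [442.6 257.9 211.7]
scene 118 97 [421.7 234.4 118.1] [468.9 284.1 129.7] [444.7 259.9  21.9] [445.3 259.3 123.9]
scene 155 20 [440.5 252.6 155.1] [451.7 262.9 164. ] [446.6 258.3   4.2] [446.1 257.7 159.6]
scene 196 268 [418.7 218.6 200.2] [475.5 295.2 221.9] [450.  257.4  24.7] [447.1 256.9 211.1]
```

View pics/w7.png

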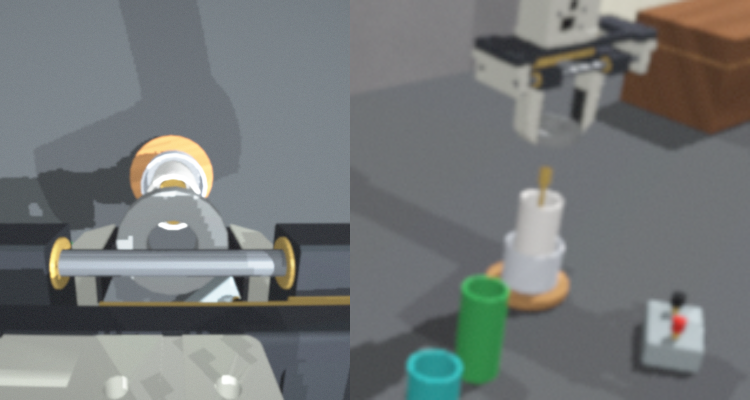

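The lid is held flat and centred above the knob, within about 1 mm. I'll lower it.

Emit:
send_rows --rows '[{"x":0,"y":0.001,"z":0.03,"ax":0,"ay":0,"az":0,"jaw":0.2},{"x":0,"y":0.001,"z":0.07,"ax":0,"ay":0,"az":0,"jaw":0.2},{"x":0,"y":0.001,"z":0.11,"ax":0,"ay":0,"az":0,"jaw":0.2},{"x":0,"y":0.001,"z":0.15,"ax":0,"ay":0,"az":0,"jaw":0.2},{"x":0,"y":0.001,"z":0.18,"ax":0,"ay":0,"az":0,"jaw":0.2},{"x":0,"y":0.001,"z":0.21,"ax":0,"ay":0,"az":0,"jaw":0.2},{"x":0,"y":0.001,"z":0.24,"ax":0,"ay":0,"az":0,"jaw":0.2},{"x":0,"y":0.001,"z":0.27,"ax":0,"ay":0,"az":0,"jaw":0.2},{"x":0,"y":0.001,"z":0.3,"ax":0,"ay":0,"az":0,"jaw":0.2},{"x":0,"y":0.001,"z":0.32,"ax":0,"ay":0,"az":0,"jaw":0.2}]'

```text
time: 44.75
tool_pos: [444.8, 258.3, 138.6]
tcp_rot: [-3.142, -0.0, 3.142]
contact_force: [-0.2, -0.6, -1.1]
grip_width: 61.6
finger_force: 30.0
```

Emit:
send_rows --rows '[{"x":0,"y":0,"z":0.015,"ax":0,"ay":0,"az":0,"jaw":0.2},{"x":0,"y":0,"z":0.03,"ax":0,"ay":0,"az":0,"jaw":0.2},{"x":0,"y":0,"z":0.04,"ax":0,"ay":0,"az":0,"jaw":0.2},{"x":0,"y":0,"z":0.048,"ax":0,"ay":0,"az":0,"jaw":0.2},{"x":0,"y":0,"z":0.053,"ax":0,"ay":0,"az":0,"jaw":0.2},{"x":0,"y":0,"z":0.057,"ax":0,"ay":0,"az":0,"jaw":0.2},{"x":0,"y":0,"z":0.06,"ax":0,"ay":0,"az":0,"jaw":0.2},{"x":0,"y":0,"z":0.06,"ax":0,"ay":0,"az":0,"jaw":0.2},{"x":0,"y":0,"z":0.06,"ax":0,"ay":0,"az":0,"jaw":0.2},{"x":0,"y":0,"z":0.06,"ax":0,"ay":0,"az":0,"jaw":0.2}]'

```text
time: 46.0
tool_pos: [445.0, 258.4, 127.2]
tcp_rot: [3.141, 0.0, 3.142]
contact_force: [-1.1, -0.6, 2.2]
grip_width: 61.4
finger_force: 30.0
```

Emit:
send_rows --rows '[{"x":0,"y":0,"z":0.002,"ax":0,"ay":0,"az":0,"jaw":0.2},{"x":0,"y":0,"z":0.002,"ax":0,"ay":0,"az":0,"jaw":0.5},{"x":0,"y":0,"z":0.002,"ax":0,"ay":0,"az":0,"jaw":0.75},{"x":0,"y":0,"z":0.002,"ax":0,"ay":0,"az":0,"jaw":1},{"x":0,"y":0,"z":0.002,"ax":0,"ay":0,"az":0,"jaw":1},{"x":0,"y":0,"z":-0.03,"ax":0,"ay":0,"az":0,"jaw":1},{"x":0,"y":0,"z":-0.12,"ax":0,"ay":0,"az":0,"jaw":1},{"x":0,"y":0,"z":-0.3,"ax":0,"ay":0,"az":0,"jaw":1},{"x":0,"y":0,"z":-0.5,"ax":0,"ay":0,"az":0,"jaw":1},{"x":0,"y":0,"z":-0.7,"ax":0,"ay":0,"az":0,"jaw":1}]'

```text
time: 47.25
tool_pos: [444.7, 258.3, 268.8]
tcp_rot: [3.141, 0.0, -3.142]
contact_force: [0.7, 0.8, -0.2]
grip_width: 91.8
finger_force: 0.0
```

Emit:
send_rows --rows '[{"x":0,"y":-0.1,"z":0,"ax":0,"ay":0,"az":0,"jaw":1},{"x":0,"y":-0.25,"z":0,"ax":0,"ay":0,"az":0,"jaw":1},{"x":0,"y":-0.4,"z":0,"ax":0,"ay":0,"az":0,"jaw":1},{"x":0,"y":-0.6,"z":0,"ax":0,"ay":0,"az":0,"jaw":1},{"x":0,"y":-0.8,"z":0,"ax":0,"ay":0,"az":0,"jaw":1},{"x":0,"y":-1,"z":0,"ax":0,"ay":0,"az":0,"jaw":1},{"x":0,"y":-1,"z":0,"ax":0,"ay":0,"az":0,"jaw":1},{"x":0,"y":-1,"z":0,"ax":0,"ay":0,"az":0,"jaw":1},{"x":0,"y":-1,"z":0,"ax":0,"ay":0,"az":0,"jaw":1},{"x":0,"y":-1,"z":0,"ax":0,"ay":0,"az":0,"jaw":1}]'

```text
time: 48.5
tool_pos: [444.8, 59.1, 266.9]
tcp_rot: [3.141, -0.0, -3.14]
contact_force: [0.0, 0.9, 1.0]
grip_width: 91.7
finger_force: 0.0
```

```bash
python3 look.py fin 444 258 45 132 143 444 258 12 146 170 443 259 45 60 72 443 259 60 10 22; python3 -c "
import cv2;a=cv2.imread('pics/fin_scene.png')[60:180,330:450];b=cv2.imread('pics/fin_top.png')
cv2.imwrite('pics/f.png',cv2.hconcat([cv2.resize(a,(400,400),interpolation=2),b[100:300,150:350].repeat(2,0).repeat(2,1)]))"
```

```text
scene (np.float64(132.0), np.float64(143.0)) 199 mid [445.3 258.5] ext [63. 62.  9.] circ [448.3 256.   23.5] zmed 137.7
scene (np.float64(146.0), np.float64(170.0)) 37 mid [446.6 258. ] ext [13. 11. 17.] circ [446.  258.    5.1] zmed 156.8
scene (np.float64(60.0), np.float64(72.0)) 134 mid [443.7 258.9] ext [67. 66. 12.] circ [441.4 261.8  31. ] zmed 65.3
scene (np.float64(10.0), np.float64(22.0)) 221 mid [442.7 260.1] ext [103.  92.  12.] circ [442.6 261.5  42.9] zmed 16.6
top (np.float64(132.0), np.float64(143.0)) 131 mid [445. 261.] ext [54. 55.  9.] circ [444.9 253.7  27.5] zmed 138.0
top (np.float64(146.0), np.float64(170.0)) none
top (np.float64(60.0), np.float64(72.0)) 31 mid [436.5 241.1] ext [49. 26. 11.] circ [438.7 259.8  27.8] zmed 65.7
top (np.float64(10.0), np.float64(22.0)) 176 mid [431.9 239.8] ext [74. 64. 11.] circ [435.8 251.3  33.7] zmed 16.1
```

View pics/f.png

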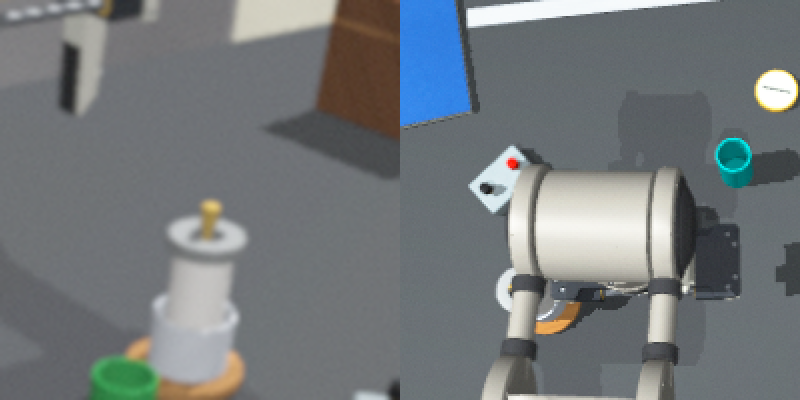

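The assembly is complete. The lid lies flat with its top at about 138 mm and the knob stands centred through it, above the jar, can and stand. The gripper is well clear.

```bash
python3 -c "
from plant import bot
print(bot.close_job())"
```

```text
the job is handed in; nothing more can be done
None
```

The capacitor is assembled on the stand in the order asked (can, jar, electrode, lid), with the lid flat on the jar's rim, and the job was handed in at about 49 s with everything let go and the bystanders left alone.

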